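# Roll a casting flask up its loading ramp into the seat

### The job

Push the steel casting flask that lies at the foot of the wooden ramp up the slope with the fingers, driving the sliding stop bar ahead of it, until the bar is at the end of its travel and the flask has dropped into the seat at the top; then take the hand away. Keep it rolling steadily on the ramp: do not lift, carry or fling it, and do not let it roll back from the bar on the way up. Leave the other things on the bench where they are.

Things in the scene. Friction and masses are not known exactly. Their poses are not given: they have to be found in the camera images.
- ramp: fixed plywood ramp, 375 mm long, 142 mm wide, at any yaw near left-right. Origin at the centre of its underside on the table; x axis uphill along its length, z up. Floor 126 mm wide between side rails that stand 12 mm above it (46 mm above the table at the seat). Level apron 10 mm above the table from x = -179 to -95 mm, then the 8 degree slope; a low sill, 6 mm above the apron, closes the apron's end
- ramp_foot (a point): middle of the line where the apron meets the slope, on the floor of the ramp, at x = -95 mm of the ramp
- ramp_lip (a point): middle of the slope's top edge, at x = +95 mm of the ramp, 36.7 mm above the table. Beyond it the floor drops 4 mm to the level seat, 32.7 mm above the table. Two steel end posts, 62 mm tall, stand over the rails at x = 163 to 181 mm and an end board closes the ramp at 187 mm
- flask_mid (a point): centre of the flask to be pushed (on its axis, half-way along): a plaster-filled smooth steel cylinder, 60 mm in diameter, 118 mm long, 0.45 to 0.8 kg, free to roll. It starts lying across the apron, its axis along the ramp's y, its centre 12 to 40 mm short of the slope's foot and 40 mm above the table
- seat (a point): where the flask's centre lies when it is seated, 111.5 mm uphill of the ramp's origin and 62.7 mm above the table: between the lip and the stop bar at the end of its travel (about 1.5 mm of play)
- bar_mid (a point): centre of the sliding stop bar, an aluminium cross bar 12 mm thick, 136 mm wide, 20 mm tall, its centre 27 mm above the slope, riding on the rails; x axis up the slope, z square to the slope. The flask touches it when the flask's centre is 36 mm behind this point along the slope. It starts over the lower part of the slope, ahead of the flask
- stop_bar (a joint): travel of the bar up the slope in m, 0 at the lowest place, 0.198 at the end of its travel; starts at 0 to 0.035. It drags with about 1 N and stays where it is pushed to, so a gap between bar and flask shows that the flask has rolled back
- spare_flask: a second casting flask like the first, standing upright beside the ramp, 60 mm across and 118 mm tall; bystander; origin at the centre of its underside
- figurine: small dark wax figure with a hat, 90 mm tall; bystander; origin at the centre of its underside
- mould_a: reddish rubber mould half, a rounded block 75 x 55 x 24 mm, off a corner of the upper end; bystander; origin at the centre of its underside
- mould_b: second mould half, the same, past the ramp's upper end; bystander; origin at the centre of its underside
- spatula: slim pick with a red handle lying on the table, 170 mm long; bystander; origin under the middle of it
- tub: small white open tub, 72 mm across and 55 mm tall, past the ramp's lower end; bystander; origin at the centre of its underside
- bottle: clear plastic bottle, 64 mm across and 210 mm tall, away from the ramp; bystander; origin at the centre of its underside
- flask: the same flask as flask_mid: origin at its centre, y along its axis (x and z turn as it rolls)
Mind the look-alikes: they are no part of the job. What is shaped like the flask but purple is not meant.

How it is judged:
By the outcome, as a careful person would: the job done as asked, in the order asked, and still so for the second after the job is handed in, with the robot touching nothing.
It also fails if it takes over 38 s, if anything falls off the work surface, if the arm or the gripper's body presses on something with over 40 N, if the wrist force passes 120 N, or if a joint passes its speed limit or range.

### The arm

A 7-joint arm with a two-finger parallel gripper is mounted at the origin on the work surface. World frame = base frame: x ahead of the robot, y to its left, z up, the work surface at z = 0. Lengths are in m, angles in rad, forces in N, time in s.
With the tool pointing down it reaches from about 0.425 to 0.925 m from the base axis. Payload 6.8 kg.
Tool frame: the origin (TCP) lies midway between the tips of the shut fingers; the grasp point (between the pads) lies 19 mm behind it; z points along the fingers, y is the line along which they close (so a half turn about z gives the same grasp; the last joint's range is limited). The gripper opens to 85 mm and grips with 20 to 120 N. Pads are 22 mm wide; open, the fingers measure 114 mm over their backs; the gripper's body (76 mm by 85 mm) begins 54 mm behind the grasp point. The pads swing forward as they close: fully open they stand 13 mm farther back than shut.
Start: joints at [-1.42, 0.477, 0.022, 1.555, -0.011, 1.109, -0.083], TCP at [0.173, 0.653, 0.231] pointing down, gripper open.
Joint ranges: [-2.96, 2.96], [-0.34, 2.1], [-1.41, 1.46], [0.24, 2.44], [-1.37, 4.51], [0.17, 1.92], [-2.96, 2.96]. Speed limits (rad/s): [2.39, 2.39, 3.14, 3.14, 3.14, 3.14, 3.14].

### API

Orientations are given as a rotation vector (axis times angle).
In Python, from bench import r gives the robot as it stands.
- The arm moves only by the tool servo_tool, never from a script. Its arguments are lists of equal length, an entry for each row: "turn": the turn, a rotation vector about the world's x, y, z in units of 5 degrees (1.0 is 5 degrees), a list of three; "slide": the shift along the world's x, y, z in units of 30 mm (1.0 is 30 mm), a list of three; "hand": the opening, from 0 (shut) to 1 (fully open). In form: {"turn": [[rx, ry, rz], ...], "slide": [[dx, dy, dz], ...], "hand": [hand, ...]}. A call has 1 to 8 rows; each row is the pose to reach, as a shift and turn from the pose commanded when the call began; what a row does not reach only later rows make up. A row lasts 1/8 s, in which the tool goes at most 62.5 mm and 10.7 degrees, less where a joint would pass 70% of its speed; a pose out of reach is approached as far as the arm can. A call with a gripper value outside its range is refused whole. The fingers move at their own pace and stop on an object; "squeeze" is the grip in N (left out, the last holds). Time passes only in rows, so rows that repeat a pose let the fingers close. It gives the time, the measured TCP pose, the force, the opening and the grip force at its end, in the units of the state.
- r.get_obs(): the state, without advancing time (a new reading comes with each control period).
- r.grab_frame(name): name is "side" or "top"; returns (picture, depth): 400x640x3 uint8, red, green, blue; 400x640 float32, m along the optical axis (not along the pixel's ray), 0 where there is no reading.
- r.get_calibration(name): a dict with "fovy" (degrees; the focal length in pixels is half the picture's height over the tangent of half this angle, whatever the lens; pixels are square), "cx", "cy" (the principal point, pixels), "R" (3x3) and "t" (3): a world point X has camera coordinates R X + t. Camera axes: x right, y down, z forward; pixel columns grow to the right and rows downward; lengths in m; the calibration is good to about 2 mm. A picture is of the moment at which its call begins. get_calibration takes no time and is no camera call.
- r.hand_in(): hands the job in; it is judged then, once.
The state is a dict: "clock": time; "joints": joint angles; "qvel": joint speeds; "tau": joint torques, N m; "tcp_pos": TCP position; "orientation": TCP orientation; "contact_force": force on the tool from outside, world axes, zero at the start; "moment": the same for the moment, N m; "grip_width": finger opening in m; "gripper_force": force on a finger pad.
Only numpy, scipy, OpenCV 4.12 (cv2) and the standard library are available. Lean on these libraries where they do the work, as an engineer would, in place of code of your own. Each camera call takes 0.05 s, during which the arm holds its last target. There are 200 camera calls.

## Working session

There is one attempt and no reset: what is moved stays moved. The work goes in short steps, Python scripts to look and compute and a tool call to move; the robot and the scene stay as the last step left them, time stands still between calls to the robot, and variables do not carry over. Pictures are saved under pics/ and viewed, at most 10 in all, crops included, and the job is handed in when it is done.

Besides the shell and the picture viewer there is one more tool, called after ">>>" by a JSON object that holds its "op" and its "data", one argument or row to a line. servo_tool: Moves the arm, as the interface text tells. Its arguments: {"type":"object","properties":{"turn":{"type":"array"},"slide":{"type":"array"},"hand":{"type":"array"},"squeeze":{"type":"number"}},"required":["turn","slide","hand"]}

```bash
ls; mkdir -p pics; python3 - <<'E'
from bench import r
import cv2,numpy as np
for n in("side","top"):
    p,d=r.grab_frame(n); cv2.imwrite(f"pics/{n}0.png",p[:,:,::-1]); np.savez(f"{n}0.npz",p=p,d=d)
    c=r.get_calibration(n); print(n,c)
print(r.get_obs())
E
```

```text
pics
side {'fovy': 46.40810313316976, 'cx': 316.8313400947036, 'cy': 192.48444706135768, 'R': array([[ 0.99486472, -0.09832957, -0.02398928],
       [-0.07359389, -0.54005304, -0.83840721],
       [ 0.06948474,  0.83586722, -0.54451618]]), 't': array([-0.58321269,  0.12170047,  1.15962678])}
top {'fovy': 57.08279046544548, 'cx': 320.7959782180531, 'cy': 199.67952245246138, 'R': array([[-0.00931619, -0.99987331, -0.01290606],
       [-0.9987542 ,  0.00993696, -0.0489009 ],
       [ 0.04902296,  0.01243441, -0.99872025]]), 't': array([0.06873242, 0.57571546, 1.157522  ])}
{'clock': 0.1, 'joints': array([-1.42010219,  0.47769971,  0.02234324,  1.55636274, -0.01148224,
        1.10929533, -0.0831189 ]), 'qvel': array([-0.00202731, -0.00188516,  0.00098518, -0.00341983, -0.00102148,
        0.00024335, -0.00104967]), 'tau': array([ 4.79190086e-03, -5.97755420e+01,  1.61399625e+00, -2.81953919e+01,
        1.28504782e-02,  4.94391716e-03,  2.40213711e-05]), 'tcp_pos': array([0.17262151, 0.65199786, 0.23043055]), 'orientation': array([-4.05356214e-01, -3.11525289e+00,  2.56828215e-03]), 'contact_force': array([-0.06276114, -0.68064879, -0.29958129]), 'moment': array([ 0.01346509, -0.00992638,  0.01086427]), 'gripper_force': 0.0, 'grip_width': 0.08540453711793769}
```

View pics/side0.png

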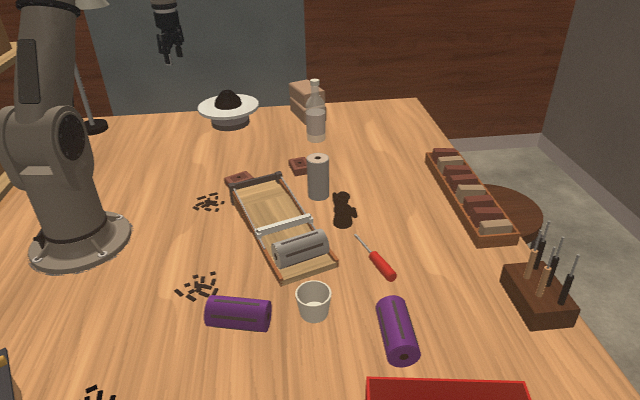

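View pics/top0.png

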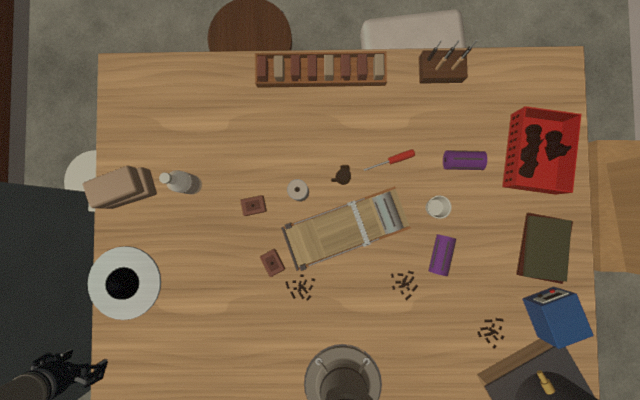

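The side view shows the grey flask on the ramp's apron at (300,250) and the bar at (284,225). In the top view they are at (388,211) and (360,223). Three other things are flask-shaped: the purple cylinders at top (465,160) and (442,255), which are decoys, and the upright grey spare at (298,190). The grey one lying on the ramp is the one meant.

```bash
cat > h.py <<'E'
import numpy as np,cv2
from bench import r
def cloud(d,n):
    c=r.get_calibration(n); f=200/np.tan(np.radians(c["fovy"]/2))
    v,u=np.mgrid[:400,:640]; P=np.stack([(u-c["cx"])/f*d,(v-c["cy"])/f*d,d],-1)-c["t"]
    return P@c["R"]
E
python3 - <<'E'
from h import *
z=np.load("top0.npz"); p,d=z["p"],z["d"]
P=cloud(d,"top"); m=np.zeros((400,640),np.uint8); m[180:275,278:415]=1
h=P[...,2]; print("table z",np.median(h[300:330,200:260]))
k=((h>.006)&(h<.12)&(m>0)).astype(np.uint8)
n,l,s,c=cv2.connectedComponentsWithStats(k); i=1+s[1:,4].argmax(); print(s[1:],)
Q=P[l==i]; rc=cv2.minAreaRect(Q[:,:2].astype(np.float32)); print("rect",rc)
b=cv2.boxPoints(rc); 
e=[b[1]-b[0],b[2]-b[1]]; a=max(e,key=np.linalg.norm); a=a/np.linalg.norm(a); a*=np.sign(a[1]); lat=np.array([-a[1],a[0]])
o=np.array(rc[0]); print("uphill",a,"yaw",np.degrees(np.arctan2(a[1],a[0])))
x=(Q[:,:2]-o)@a; y=(Q[:,:2]-o)@lat
for t in np.arange(-.19,.19,.01):
    w=(abs(x-t)<.005)&(abs(y)<.045)
    print(round(t,3),w.sum(),np.round(np.median(Q[w,2]),4),np.round(Q[w,2].max(),4))
# colour: flask / bar
hsv=cv2.cvtColor(p,cv2.COLOR_RGB2HSV)
g=(l==i)&(hsv[...,1]<60)
w=P[g]; xx=(w[:,:2]-o)@a
print("grey flask",np.percentile(xx[xx<-.09],[2,50,98]),"bar",np.percentile(xx[(xx>-.09)&(xx<.1)],[2,50,98]))
np.savez("ramp.npz",o=o,a=a)
for nm,(y0,y1,x0,x1) in {"top":(165,285,235,455)}.items():
    cv2.imwrite("pics/crop0.png",cv2.resize(p[y0:y1,x0:x1,::-1],None,fx=3.5,fy=3.5,interpolation=cv2.INTER_CUBIC))
E
```

```text
table z 0.0010105638144067286
[[ 279  181    1    1    1]
 [ 287  180   23   21  269]
 [ 331  180   19    5   55]
 [ 397  183    1    1    1]
 [ 316  184    1    1    1]
 [ 375  184    1    1    1]
 [ 377  185    1    1    1]
 [ 362  187    1    1    1]
 [ 281  186  129   85 5556]
 [ 403  186    1    1    1]
 [ 330  188    1    1    1]
 [ 359  188    1    1    1]
 [ 398  188    1    1    1]
 [ 318  191    1    1    1]
 [ 378  190    1    1    1]
 [ 280  193    1    1    1]
 [ 320  192    1    1    1]
 [ 364  193    1    1    1]
 [ 367  193    1    1    1]
 [ 317  194    1    1    1]
 [ 309  197    1    1    1]
 [ 314  197    1    1    1]
 [ 331  196    1    1    1]
 [ 312  199    1    1    1]
 [ 318  198    1    1    1]
 [ 323  199    1    1    1]
 [ 290  200    1    1    1]
 [ 293  201    1    1    1]
 [ 342  201    1    1    1]
 [ 406  201    1    1    1]
 [ 337  203    1    1    1]
 [ 407  203    1    1    1]
 [ 282  205    1    1    1]
 [ 403  205    1    1    1]
 [ 412  205    1    1    1]
 [ 304  207    1    1    1]
 [ 294  208    1    1    1]
 [ 278  210    2    2    2]
 [ 288
[... 1598 characters left out ...]
88 0.0129 0.0185
-0.08 86 0.0143 0.0208
-0.07 90 0.0152 0.0202
-0.06 69 0.0169 0.0224
-0.05 86 0.0561 0.0604
-0.04 117 0.0401 0.0612
-0.03 88 0.021 0.0279
-0.02 91 0.0226 0.0273
-0.01 91 0.0233 0.0307
0.0 90 0.0252 0.0307
0.01 90 0.0266 0.0313
0.02 90 0.028 0.0346
0.03 90 0.0296 0.0351
0.04 91 0.031 0.0357
0.05 92 0.0325 0.0377
0.06 94 0.0338 0.0372
0.07 93 0.0351 0.042
0.08 93 0.0367 0.0411
0.09 93 0.0341 0.0408
0.1 92 0.0339 0.039
0.11 93 0.0336 0.0395
0.12 89 0.034 0.0386
0.13 96 0.033 0.0392
0.14 91 0.0338 0.0397
0.15 92 0.0335 0.0391
0.16 96 0.0335 0.0398
0.17 94 0.0339 0.039
0.18 111 0.0491 0.055
grey flask [-0.16281237 -0.1338178  -0.11026607] bar [-0.0686619  -0.04413278  0.08730078]
```

View pics/crop0.png

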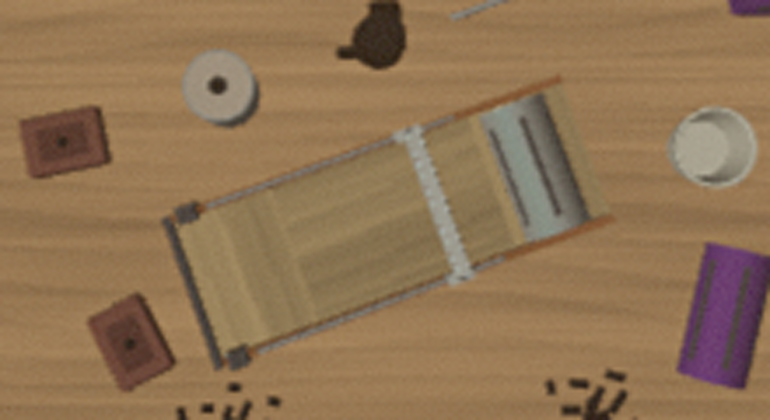

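The crop shows the grey flask lying across the apron at its right end (crop 535,165) with the aluminium bar ahead of it at (433,205), so the target is confirmed. The ramp's uphill direction points at 109.4° in the world frame. Next I swing the arm over, high and clear of the bench.

>>> {"op": "servo_tool", "data": {
  "turn": [
    [0,0,-0.8],
    [0,0,-2],
    [0,0,-3.2],
    [0,0,-4.4],
    [0,0,-5.6],
    [0,0,-6.8],
    [0,0,-8],
    [0,0,-9]
  ],
  "slide": [
    [0.6,-0.8,0.5],
    [1.8,-2.4,1],
    [3,-4.1,1.5],
    [4.2,-5.8,2],
    [5.4,-7.5,2.3],
    [6.5,-9.2,2.3],
    [7.6,-10.9,2.3],
    [8.6,-12.4,2.3]
  ],
  "hand": [0.7,0.7,0.7,0.7,0.7,0.7,0.7,0.7]
}}

```text
clock: 1.1
tcp_pos: [0.4316, 0.2781, 0.3002]
orientation: [-1.572, -2.72, 0.0]
contact_force: [0.7, 1.5, -0.4]
grip_width: 0.0595
gripper_force: 0.0
```

>>> {"op": "servo_tool", "data": {
  "turn": [
    [0,0,-0.3],
    [0,0,-0.7],
    [0,0,-1.1],
    [0,0,-1.5],
    [0,0,-1.9],
    [0,0,-2.1],
    [0,0,-2.1],
    [0,0,-2.1]
  ],
  "slide": [
    [0.5,-2,0],
    [1,-4,-0.2],
    [1.5,-6,-0.5],
    [2,-8,-1],
    [2.5,-10,-1.6],
    [3,-12,-2.3],
    [3.6,-14,-3],
    [4,-15.7,-3.8]
  ],
  "hand": [0.7,0.7,0.7,0.7,0.7,0.7,0.7,0.7]
}}

```text
clock: 2.1
tcp_pos: [0.5505, -0.1881, 0.1875]
orientation: [1.808, 2.568, 0.001]
contact_force: [1.5, 1.6, 0.8]
grip_width: 0.0598
gripper_force: 0.0
```

```bash
cat >> h.py <<'E'
z=np.load("ramp.npz") if __import__("os").path.exists("ramp.npz") else None
def look(tag,save=True):
    s=r.get_obs(); p,d=r.grab_frame("side")
    if save: cv2.imwrite(f"pics/{tag}.png",cv2.resize(p[130:330,170:420,::-1],None,fx=3,fy=3,interpolation=cv2.INTER_CUBIC))
    P=cloud(d,"side"); x=(P[...,:2]-z["o"])@z["a"]; y=(P[...,:2]-z["o"])@np.array([-z["a"][1],z["a"][0]])
    t=(s["tcp_pos"][:2]-z["o"])
    n=np.array(s["orientation"]); print("tcp rampx,y",t@z["a"],t@[-z["a"][1],z["a"][0]],s["tcp_pos"],"tool y deg",2*np.degrees(np.arctan2(n[1],n[0]))%180-90,s["contact_force"],s["clock"])
    for k in np.arange(-.19,.19,.01):
        w=(abs(x-k)<.005)&(abs(y)<.04)&(P[...,2]>.005)&(P[...,2]<.11)
        if w.any(): print(f"{k:.2f}:{np.percentile(P[...,2][w],90)*1e3:.0f}",end=" ")
E
python3 - <<'E'
from h import *
look("s1")
E
```

```text
tcp rampx,y -0.18779364852158822 -0.0010289484514070454 [ 0.55052921 -0.18805101  0.18746421] tool y deg 19.717974644923203 [1.5322071  1.6088987  0.78390149] 2.1
-0.19:18 -0.18:12 -0.17:56 -0.16:66 -0.15:71 -0.14:72 -0.13:71 -0.12:66 -0.07:19 -0.06:54 -0.05:56 -0.04:55 -0.03:21 0.00:28 0.01:29 0.02:31 0.03:32 0.04:33 0.05:35 0.06:36 0.07:37 0.08:38 0.09:37 0.10:36 0.11:35 0.12:36 0.13:35 0.14:34 0.15:35 0.16:36 0.17:44 0.18:51
```

>>> {"op": "servo_tool", "data": {
  "turn": [
    [0,0,0],
    [0,0,0],
    [0,0,0],
    [0,0,0],
    [0,0,0]
  ],
  "slide": [
    [0.1,-0.35,-1.5],
    [0.1,-0.35,-3],
    [0.1,-0.35,-4.2],
    [0.1,-0.35,-5.0],
    [0.1,-0.35,-5.1]
  ],
  "hand": [0.7,0.7,0.7,0.7,0.7]
}}

```text
clock: 2.78
tcp_pos: [0.5513, -0.1964, 0.0334]
orientation: [-1.807, -2.565, 0.002]
contact_force: [0.9, -0.4, 0.9]
grip_width: 0.06
gripper_force: 0.0
```

```bash
python3 - <<'E'
from h import *
look("s2")
E
```

```text
tcp rampx,y -0.19590347772466235 0.001034811786902623 [ 0.55127409 -0.1963861   0.03335214] tool y deg 19.672276921471365 [ 0.94987696 -0.37588988  0.89623649] 2.775
-0.19:101 -0.18:74 -0.17:54 -0.16:64 -0.15:71 -0.14:73 -0.13:70 -0.12:64 -0.07:17 -0.06:56 -0.05:57 -0.04:56 -0.03:21 0.00:28 0.01:29 0.02:30 0.03:31 0.04:33 0.05:35 0.06:36 0.07:37 0.08:39 0.09:36 0.10:35 0.11:35 0.12:35 0.13:35 0.14:35 0.15:35 0.16:35 0.17:37 0.18:51
```

View pics/s2.png

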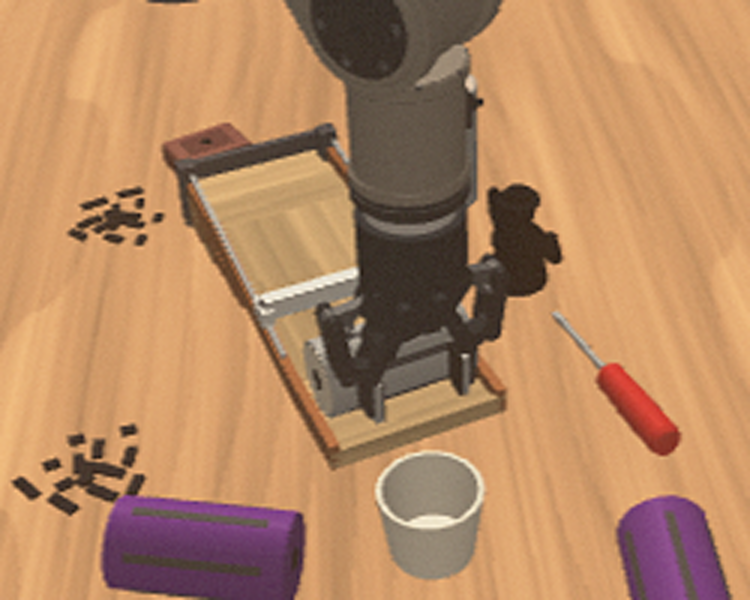

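The picture shows both fingers behind the flask at (375,400) and (460,370), clear of the rails and the tub. I start with a gentle approach to contact.

>>> {"op": "servo_tool", "data": {
  "turn": [
    [0,0,0],
    [0,0,0],
    [0,0,0],
    [0,0,0],
    [0,0,0],
    [0,0,0],
    [0,0,0],
    [0,0,0]
  ],
  "slide": [
    [-0.03,0.09,0],
    [-0.07,0.19,0],
    [-0.1,0.28,0],
    [-0.12,0.35,0],
    [-0.14,0.41,0],
    [-0.17,0.47,0],
    [-0.19,0.55,0],
    [-0.22,0.63,0]
  ],
  "hand": [0.7,0.7,0.7,0.7,0.7,0.7,0.7,0.7]
}}

```text
clock: 3.82
tcp_pos: [0.5461, -0.1779, 0.0351]
orientation: [-1.809, -2.568, 0.0]
contact_force: [-0.6, 0.1, 0.4]
grip_width: 0.0595
gripper_force: 0.1
```

```bash
python3 - <<'E'
from h import *
look("s3",0)
E
```

```text
tcp rampx,y -0.17678642613576176 -0.00024241010563635923 [ 0.54613395 -0.1779288   0.0351048 ] tool y deg 19.67318266032032 [-0.55843843  0.09063203  0.42098528] 3.825
-0.19:102 -0.18:87 -0.17:97 -0.16:61 -0.15:68 -0.14:72 -0.13:71 -0.12:69 -0.06:54 -0.05:57 -0.04:56 -0.03:19 0.00:27 0.01:29 0.02:30 0.03:32 0.04:33 0.05:34 0.06:36 0.07:37 0.08:38 0.09:37 0.10:35 0.11:36 0.12:35 0.13:35 0.14:35 0.15:35 0.16:35 0.17:44 0.18:51
```

>>> {"op": "servo_tool", "data": {
  "turn": [
    [0,0,0],
    [0,0,0],
    [0,0,0],
    [0,0,0],
    [0,0,0],
    [0,0,0],
    [0,0,0],
    [0,0,0]
  ],
  "slide": [
    [-0.04,0.12,0],
    [-0.08,0.24,0],
    [-0.12,0.35,0],
    [-0.17,0.47,0],
    [-0.21,0.59,0],
    [-0.25,0.71,0],
    [-0.29,0.83,0.01],
    [-0.33,0.94,0.02]
  ],
  "hand": [0.7,0.7,0.7,0.7,0.7,0.7,0.7,0.7]
}}

```text
clock: 4.88
tcp_pos: [0.5363, -0.1498, 0.0358]
orientation: [1.809, 2.568, -0.0]
contact_force: [0.1, -2.6, 1.3]
grip_width: 0.0598
gripper_force: 1.2
```

>>> {"op": "servo_tool", "data": {
  "turn": [
    [0,0,0],
    [0,0,0],
    [0,0,0],
    [0,0,0],
    [0,0,0],
    [0,0,0],
    [0,0,0],
    [0,0,0]
  ],
  "slide": [
    [-0.04,0.12,0.01],
    [-0.08,0.24,0.03],
    [-0.12,0.35,0.05],
    [-0.17,0.47,0.07],
    [-0.21,0.59,0.09],
    [-0.25,0.71,0.11],
    [-0.29,0.83,0.13],
    [-0.33,0.94,0.14]
  ],
  "hand": [0.7,0.7,0.7,0.7,0.7,0.7,0.7,0.7]
}}

```text
clock: 5.88
tcp_pos: [0.5276, -0.124, 0.041]
orientation: [1.809, 2.562, -0.001]
contact_force: [1.8, -9.3, 7.2]
grip_width: 0.0598
gripper_force: 5.0
```

```bash
python3 - <<'E'
from h import *
look("s4")
E
```

```text
tcp rampx,y -0.1198193472687667 -0.0006865444058350989 [ 0.5276455  -0.12404352  0.04096542] tool y deg 19.55511325316597 [ 1.81450928 -9.28963183  7.22793358] 5.875
-0.19:17 -0.18:13 -0.17:13 -0.16:12 -0.15:13 -0.14:13 -0.13:100 -0.12:78 -0.11:62 -0.10:68 -0.09:74 -0.08:76 -0.07:75 -0.06:70 -0.05:60 -0.04:60 0.00:28 0.01:29 0.02:31 0.03:32 0.04:33 0.05:35 0.06:36 0.07:37 0.08:38 0.09:37 0.10:35 0.11:35 0.12:36 0.13:35 0.14:35 0.15:36 0.16:36 0.17:43 0.18:51
```

View pics/s4.png

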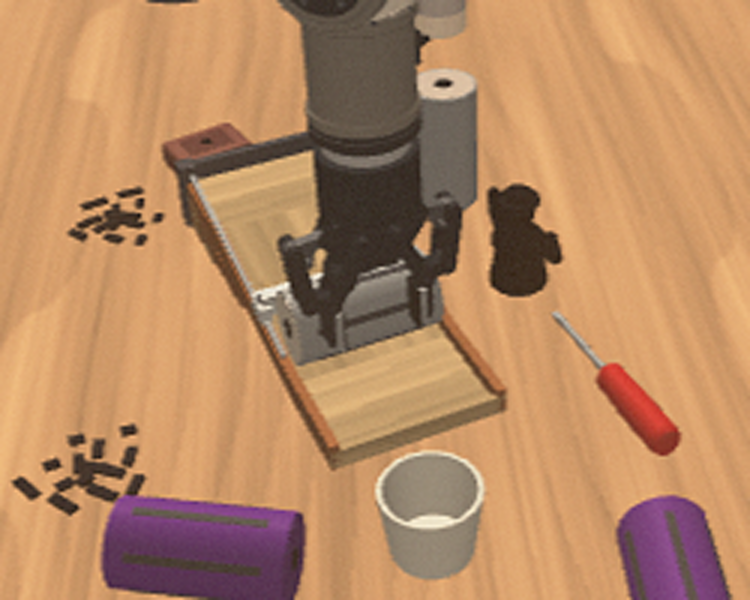

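The picture shows the flask now against the bar at (330,270), fingers square behind it. I keep the same steady speed up the slope.

>>> {"op": "servo_tool", "data": {
  "turn": [
    [0,0,0],
    [0,0,0],
    [0,0,0],
    [0,0,0],
    [0,0,0],
    [0,0,0],
    [0,0,0],
    [0,0,0]
  ],
  "slide": [
    [-0.04,0.12,0.02],
    [-0.08,0.24,0.04],
    [-0.12,0.35,0.05],
    [-0.17,0.47,0.07],
    [-0.21,0.59,0.09],
    [-0.25,0.71,0.11],
    [-0.29,0.83,0.12],
    [-0.33,0.94,0.14]
  ],
  "hand": [0.7,0.7,0.7,0.7,0.7,0.7,0.7,0.7]
}}

```text
clock: 6.92
tcp_pos: [0.5188, -0.096, 0.0456]
orientation: [1.809, 2.561, 0.001]
contact_force: [2.9, -8.4, 7.6]
grip_width: 0.0598
gripper_force: 5.2
```

>>> {"op": "servo_tool", "data": {
  "turn": [
    [0,0,0],
    [0,0,0],
    [0,0,0],
    [0,0,0],
    [0,0,0],
    [0,0,0],
    [0,0,0],
    [0,0,0]
  ],
  "slide": [
    [-0.04,0.12,0.02],
    [-0.08,0.24,0.04],
    [-0.12,0.35,0.05],
    [-0.17,0.47,0.07],
    [-0.21,0.59,0.09],
    [-0.25,0.71,0.11],
    [-0.29,0.83,0.12],
    [-0.33,0.94,0.14]
  ],
  "hand": [0.7,0.7,0.7,0.7,0.7,0.7,0.7,0.7]
}}

```text
clock: 7.92
tcp_pos: [0.5088, -0.0674, 0.0496]
orientation: [1.809, 2.562, 0.001]
contact_force: [3.0, -8.3, 7.8]
grip_width: 0.0597
gripper_force: 4.9
```

```bash
python3 - <<'E'
from h import *
look("s5",0)
E
```

```text
tcp rampx,y -0.060091909052761606 -0.0016880527431536278 [ 0.50876667 -0.06736937  0.04955419] tool y deg 19.54256055722142 [ 2.97334908 -8.26417277  7.75825954] 7.925
-0.19:18 -0.18:13 -0.17:12 -0.16:12 -0.15:12 -0.14:12 -0.13:12 -0.12:12 -0.11:12 -0.10:13 -0.09:14 -0.08:16 -0.07:103 -0.06:85 -0.05:68 -0.04:77 -0.03:83 -0.02:84 -0.01:83 0.01:67 0.02:65 0.06:37 0.07:37 0.08:38 0.09:36 0.10:35 0.11:36 0.12:34 0.13:35 0.14:35 0.15:35 0.16:35 0.17:43 0.18:51
```

>>> {"op": "servo_tool", "data": {
  "turn": [
    [0,0,0],
    [0,0,0],
    [0,0,0],
    [0,0,0],
    [0,0,0],
    [0,0,0],
    [0,0,0],
    [0,0,0]
  ],
  "slide": [
    [-0.04,0.12,0.02],
    [-0.08,0.24,0.04],
    [-0.12,0.35,0.05],
    [-0.17,0.47,0.07],
    [-0.21,0.59,0.09],
    [-0.25,0.71,0.11],
    [-0.29,0.83,0.12],
    [-0.33,0.94,0.14]
  ],
  "hand": [0.7,0.7,0.7,0.7,0.7,0.7,0.7,0.7]
}}

```text
clock: 8.98
tcp_pos: [0.4987, -0.039, 0.0536]
orientation: [1.809, 2.562, 0.002]
contact_force: [2.4, -9.0, 6.4]
grip_width: 0.0597
gripper_force: 4.9
```

>>> {"op": "servo_tool", "data": {
  "turn": [
    [0,0,0],
    [0,0,0],
    [0,0,0],
    [0,0,0],
    [0,0,0],
    [0,0,0],
    [0,0,0],
    [0,0,0]
  ],
  "slide": [
    [-0.04,0.12,0.02],
    [-0.08,0.24,0.04],
    [-0.12,0.35,0.05],
    [-0.17,0.47,0.07],
    [-0.21,0.59,0.09],
    [-0.25,0.71,0.11],
    [-0.29,0.83,0.12],
    [-0.33,0.94,0.14]
  ],
  "hand": [0.7,0.7,0.7,0.7,0.7,0.7,0.7,0.7]
}}

```text
clock: 9.98
tcp_pos: [0.4886, -0.0106, 0.0577]
orientation: [1.81, 2.563, 0.002]
contact_force: [2.8, -8.1, 6.9]
grip_width: 0.0596
gripper_force: 4.8
```

>>> {"op": "servo_tool", "data": {
  "turn": [
    [0,0,0],
    [0,0,0],
    [0,0,0],
    [0,0,0],
    [0,0,0],
    [0,0,0],
    [0,0,0],
    [0,0,0]
  ],
  "slide": [
    [-0.04,0.12,0.02],
    [-0.08,0.24,0.04],
    [-0.12,0.35,0.05],
    [-0.17,0.47,0.07],
    [-0.21,0.59,0.09],
    [-0.25,0.71,0.11],
    [-0.29,0.83,0.12],
    [-0.33,0.94,0.14]
  ],
  "hand": [0.7,0.7,0.7,0.7,0.7,0.7,0.7,0.7]
}}

```text
clock: 10.98
tcp_pos: [0.4785, 0.0177, 0.0618]
orientation: [1.81, 2.563, 0.001]
contact_force: [3.2, -7.6, 6.3]
grip_width: 0.0596
gripper_force: 4.8
```

```bash
python3 - <<'E'
from h import *
look("s6")
E
```

```text
tcp rampx,y 0.03022831971619963 -0.00137963196259735 [0.47849839 0.01772864 0.06175345] tool y deg 19.547100079378254 [ 3.16929029 -7.55184537  6.31942401] 10.975
-0.19:18 -0.18:13 -0.17:12 -0.16:12 -0.15:12 -0.14:12 -0.13:12 -0.12:12 -0.11:12 -0.10:14 -0.09:15 -0.08:16 -0.07:17 -0.06:19 -0.05:20 -0.04:22 -0.03:23 -0.02:25 -0.01:26 0.00:28 0.01:29 0.02:101 0.03:88 0.04:80 0.05:89 0.06:94 0.07:97 0.08:95 0.09:90 0.10:80 0.11:78 0.17:50 0.18:51
```

View pics/s6.png

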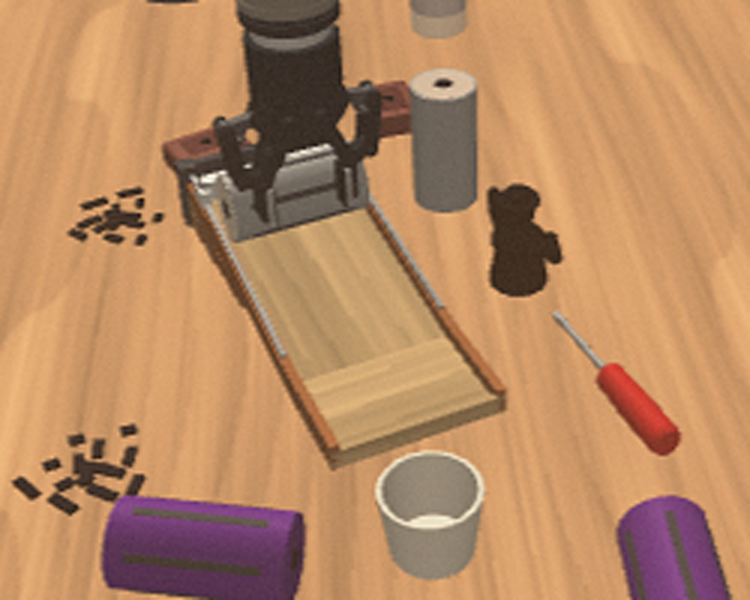

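>>> {"op": "servo_tool", "data": {
  "turn": [
    [0,0,0],
    [0,0,0],
    [0,0,0],
    [0,0,0],
    [0,0,0],
    [0,0,0],
    [0,0,0],
    [0,0,0]
  ],
  "slide": [
    [-0.04,0.12,0.02],
    [-0.08,0.24,0.04],
    [-0.12,0.35,0.05],
    [-0.16,0.46,0.06],
    [-0.2,0.56,0.06],
    [-0.23,0.65,0.06],
    [-0.26,0.73,0.06],
    [-0.29,0.81,0.05]
  ],
  "hand": [0.7,0.7,0.7,0.7,0.7,0.7,0.7,0.7]
}}

```text
clock: 12.02
tcp_pos: [0.4678, 0.0441, 0.0622]
orientation: [-1.808, -2.568, 0.0]
contact_force: [0.0, -0.3, 0.3]
grip_width: 0.0596
gripper_force: 0.0
```

>>> {"op": "servo_tool", "data": {
  "turn": [
    [0,0,0],
    [0,0,0],
    [0,0,0]
  ],
  "slide": [
    [-0.03,0.08,-0.01],
    [-0.06,0.16,-0.02],
    [-0.08,0.23,-0.03]
  ],
  "hand": [0.7,0.7,0.7]
}}

```text
clock: 12.4
tcp_pos: [0.4667, 0.0477, 0.0619]
orientation: [1.81, 2.563, -0.002]
contact_force: [1.9, -12.8, 4.0]
grip_width: 0.06
gripper_force: 6.8
```

```bash
python3 - <<'E'
from h import *
look("s7",0)
E
```

```text
tcp rampx,y 0.06239274861493668 -0.0002129728956417644 [0.46672248 0.04768259 0.06186617] tool y deg 19.534275279302946 [  1.94833913 -12.81600115   4.0149655 ] 12.4
-0.19:18 -0.18:12 -0.17:12 -0.16:12 -0.15:12 -0.14:12 -0.13:12 -0.12:12 -0.11:12 -0.10:13 -0.09:15 -0.08:16 -0.07:18 -0.06:19 -0.05:20 -0.04:22 -0.03:23 -0.02:25 -0.01:26 0.00:28 0.01:29 0.02:30 0.03:31 0.04:33 0.05:102 0.06:97 0.07:77 0.08:86 0.09:93 0.10:94 0.11:94 0.12:91 0.13:84 0.14:84
```

>>> {"op": "servo_tool", "data": {
  "turn": [
    [0,0,0],
    [0,0,0],
    [0,0,0]
  ],
  "slide": [
    [-0.02,0.05,0],
    [-0.03,0.09,0],
    [-0.03,0.09,0]
  ],
  "hand": [0.7,0.7,0.7]
}}

```text
clock: 12.82
tcp_pos: [0.4666, 0.0478, 0.062]
orientation: [1.811, 2.558, -0.003]
contact_force: [3.5, -17.1, 1.9]
grip_width: 0.0597
gripper_force: 8.4
```

The arm stalled at 17 N, so the bar is on its end stop. I back off gently down the slope and look.

>>> {"op": "servo_tool", "data": {
  "turn": [
    [0,0,0],
    [0,0,0],
    [0,0,0],
    [0,0,0],
    [0,0,0],
    [0,0,0],
    [0,0,0],
    [0,0,0]
  ],
  "slide": [
    [0.03,-0.1,0],
    [0.07,-0.2,0],
    [0.1,-0.3,0],
    [0.17,-0.5,0],
    [0.27,-0.8,0],
    [0.4,-1.2,0.1],
    [0.6,-1.7,0.4],
    [0.7,-2,0.8]
  ],
  "hand": [0.7,0.7,0.7,0.7,0.7,0.7,0.7,0.7]
}}

```text
clock: 13.82
tcp_pos: [0.4864, -0.0084, 0.0864]
orientation: [1.811, 2.566, -0.0]
contact_force: [0.1, -0.4, 0.5]
grip_width: 0.0602
gripper_force: 0.0
```

>>> {"op": "servo_tool", "data": {
  "turn": [
    [0,0,0],
    [0,0,0],
    [0,0,0],
    [0,0,0],
    [0,0,0],
    [0,0,0]
  ],
  "slide": [
    [0.2,-0.6,0.8],
    [0.4,-1.3,1.8],
    [0.6,-2,2.9],
    [0.8,-2.6,4],
    [1,-3,4.8],
    [1,-3,5]
  ],
  "hand": [0.7,0.7,0.7,0.7,0.7,0.7]
}}

```text
clock: 14.58
tcp_pos: [0.5168, -0.0984, 0.2376]
orientation: [1.811, 2.564, 0.003]
contact_force: [-0.1, 0.3, -0.0]
grip_width: 0.0597
gripper_force: 0.0
```

```bash
python3 - <<'E'
from h import *
look("s8")
p,d=r.grab_frame("top"); cv2.imwrite("pics/t8.png",cv2.resize(p[165:285,235:455,::-1],None,fx=3.5,fy=3.5))
E
```

```text
tcp rampx,y -0.09198847550850672 0.001005827678011561 [ 0.51681198 -0.09835196  0.23763171] tool y deg 19.53782673397228 [-0.13179802  0.33548675 -0.03864381] 14.575
-0.19:17 -0.18:12 -0.17:12 -0.16:12 -0.15:12 -0.14:13 -0.13:12 -0.12:12 -0.11:13 -0.10:14 -0.09:15 -0.08:16 -0.07:17 -0.06:19 -0.05:20 -0.04:22 -0.03:23 -0.02:24 -0.01:26 0.00:27 0.01:28 0.02:31 0.03:32 0.04:33 0.05:35 0.06:36 0.07:74 0.08:86 0.09:93 0.10:95 0.11:94 0.12:91 0.13:84 0.14:83
```

View pics/s8.png

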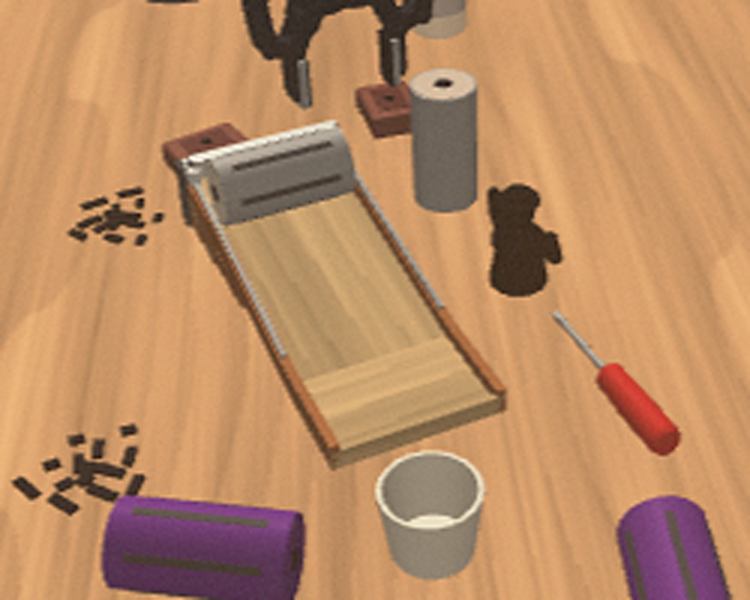

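View pics/t8.png

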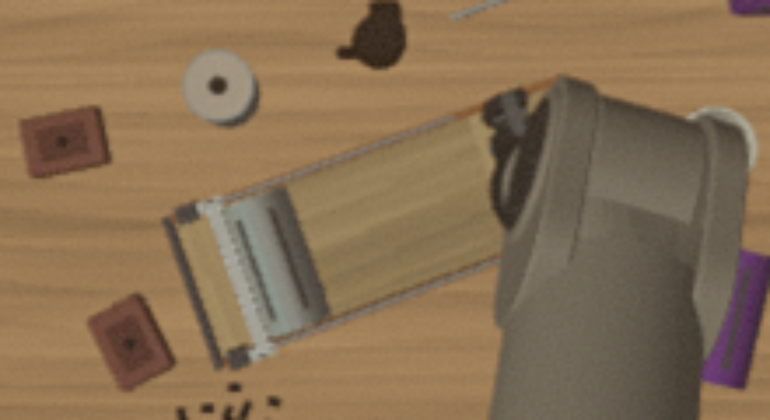

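Both pictures show the flask in the seat (top crop 278,262). The bar is against it and touching the end posts at (187,212) and (237,355). The hand is clear and the other things have not moved.

```bash
python3 -c "
from bench import r
print(r.hand_in())"
```

```text
the job is handed in; nothing more can be done
None
```

I pushed the flask up the ramp into the seat with the stop bar at the end of its travel, moved the hand clear, and handed the job in at about 15 s of the 38 s allowed; no verdict came back.

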